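# Lock the index disc of the drilling fixture with its slide bar

### The job

Lock the small drilling fixture on the bench: push the upright pin on the slotted disc round until the disc's slot lines up with the slide bar (either way round will do), then push the bar by its upright lug through the slot and the keeper beyond, gently, until the lug stops against the guide strap. Do it with the outside of the shut fingertips only: do not take the pin or the lug between the fingers and do not lift the bar. Leave the other things on the bench where they lie.

Things in the scene. Friction and masses are not known exactly. Their poses are not given: they have to be found in the camera images.
- fixture: Grey steel index fixture fixed to the worktop, 255 mm long, 90 mm wide. Origin on the worktop under the disc's axis, z up. The bar is pushed along it towards its -y. The guide (foot 44 mm wide, two walls 15 mm apart, 28 mm high) lies at y = +38 to +188 mm, the keeper at y = -39 to -55 mm. Nothing of it but the pin and the lug is higher than 39 mm.
- disc (a joint): Angle of the slotted disc, rad, anticlockwise from above, range -0.3 to 3.44. The disc is aluminium, 64 mm across, top at z = 32 mm, with a straight slot 16 mm wide right across it, flared to 24 mm at the mouths. At 0 and at 3.142 the slot lies along the fixture's y, in line with the bar (both serve). It stays where it is left; turning takes about 3 N at the pin.
- pin (a point): Middle of the upright pin on the disc, 53 mm above the worktop. Dark steel, 12 mm in diameter with a head 14.4 mm wide, from z = 32 to 74 mm, 21 mm from the disc's axis. It moves with the disc: seen from the axis it lies towards the fixture's -x at joint value 0, -y at 1.571, +x at 3.142.
- disc_centre (a point): Centre of the disc's top face, on its axis, 32 mm above the worktop. Does not move with the disc.
- bar: Loose steel slide bar in the guide, 12 mm wide and high, 134 mm long with a tapered nose, about 0.23 kg, slides with 1 to 3 N. Origin at its underside (z = 16 mm) under the middle of the lug; the nose points to its -y, tip 127 mm from the origin. Origin in the fixture's frame: y = +163 to +171 mm at the start, +65 mm fully home with the lug against the strap.
- lug (a point): Middle of the upright lug at the tail of the bar, 48 mm above the worktop: a dark steel post 14 x 14 mm that stands up from the bar to z = 68 mm. Push it from its far side, towards the disc.
- keeper (a point): Middle of the keeper's opening (19 mm wide, under a bridge whose top is at z = 39 mm), which the nose enters last; 22 mm above the worktop.
- stop (a point): Middle of the strap over the guide that stops the lug, 37 mm above the worktop, at y = +54 mm in the fixture's frame. This strap spans y = 50 to 58 mm, a second one 37 to 45 mm; both have their tops, screw heads included, at z = 37 mm.
- tape_roll: Bystander: roll of amber tape lying flat, 66 mm across, 13 mm high; origin at its underside centre.
- side_cutter: Bystander: small side cutter with red grips, 125 mm long, 10 mm high; origin at its underside centre, long along its y.
- marker: Bystander: felt marker, 132 mm long, 13 mm thick, lying along its y; origin at its underside centre.
- parts_dish: Bystander: round steel dish with screws, 67 mm across, 16 mm high; origin at its underside centre.
- cell_0: Bystander: battery cell standing upright beside the guide, 14 mm across, 51 mm high; origin at its underside centre.
- cell_1: Bystander: second battery cell, likewise.
- flux_tin: Bystander: round tin, 34 mm across, 22 mm high, beside the guide; origin at its underside centre.
- boom_end (a point): Not to be touched: lower front right corner of the white block at the end of the microscope's boom, which overhangs the worktop. The block reaches 110 mm to the left (y), 50 mm back (x) and 120 mm up from here, and two rods run on from it to the left. Keep gripper and wrist in front of it or to its right. The drill press's hub starts at x = 690 mm, 380 mm up; a wall is at y = -425 mm.

How it is judged:
By the outcome, as a careful person would: the job done as asked, in the order asked, and still so for the second after the job is handed in, with the robot touching nothing.
It also fails if it takes over 51 s, if anything falls off the work surface, if the arm or the gripper's body presses on something with over 40 N, if the wrist force passes 120 N, or if a joint passes its speed limit or range.

### The arm

A 6-joint arm with a two-finger parallel gripper is mounted at the origin on a cart in front of the work surface, level with it; the furniture and walls round the work are solid. World frame = base frame: x ahead of the robot, y to its left, z up, the work surface at z = 0. Lengths are in mm, angles in rad, forces in N, time in s.
With the tool pointing down it reaches from about 425 to 1125 mm from the base axis. Payload 14.9 kg.
Tool frame: the origin (TCP) lies between the finger pads; the fingertips stand 25 mm ahead of it and the grasp point (between the pads) lies 6 mm ahead of it; x points along the fingers, y is the direction in which the jaws open and shut, and the axes are right-handed (so a half turn about x gives the same grasp; the last joint's range is limited). The gripper opens to 91 mm and grips with 3 to 60 N. Pads are 32 mm wide; open, the fingers measure 118 mm over their backs; the gripper's body (76 mm by 178 mm) begins 60 mm behind the grasp point.
Start: joints at [1.12, 0.379, 1.734, -0, 1.028, -0.033], TCP at [284.034, 639.799, 238.932] pointing down, gripper open.
Joint ranges: [-2.77, 2.77], [-0.74, 2.19], [0, 2.66], [-1.06, 4.2], [0.31, 2.87], [-3.08, 3.08]. Speed limits (rad/s): [1.89, 1.89, 2.39, 3.14, 3.14, 3.14].

### API

Orientations are given as a rotation vector (axis times angle).
In Python, from plant import monitor, cams, bot gives the robot as it stands.
- The arm moves only by the tool jog_arm, never from a script. Its argument "plan" is a list that holds one entry, the list of rows, each a list of 6 numbers: the shift along the tool's x, y, z normalised to -1 to 1, where 1 is 250 mm, then the turn, a rotation vector about the tool's x, y, z normalised to -1 to 1, where 1 is pi/2 rad. In form: [[[tx, ty, tz, ax, ay, az], ...]]. A call has 1 to 20 rows; each row is the pose to reach, as a shift and turn from the pose measured when the call began, along the tool's axes at that moment; what a row does not reach only later rows make up. A row lasts 1/10 s, in which the tool goes at most 50 mm and 8.59 degrees, less where a joint would pass 70% of its speed; a pose out of reach is approached as far as the arm can. A call with a number of a shift or a turn outside -1 to 1 is refused whole. A call with a gripper value outside its range is refused whole. "hand" is the gripper's target within -1 to 1 (fully open at 1, half-way at 0, shut at -1), set as the call begins (left out, the last holds). The fingers move at their own pace and stop on an object; the grip force is fixed at half the most. Time passes only in rows, so rows that repeat a pose let the fingers close. It gives the time, the measured TCP pose, the force and the opening at its end, in the units of the state.
- monitor.get_state(): the state, without advancing time (a new reading comes with each control period).
- cams.read_camera(name): name is "scene" or "side" or "wrist"; returns (picture, depth): 480x640x3 uint8, blue, green, red; 480x640 float32, mm along the optical axis (not along the pixel's ray), 0 where there is no reading.
- cams.get_calibration(name): a dict with "fx", "fy", "cx", "cy" (pixels), "distortion" ([k1, k2, p1, p2, k3] as OpenCV has them; the pictures are not rectified), "cam_to_world" (4x4, takes a point from camera to world coordinates). Camera axes: x right, y up, looking along -z (the intrinsics and any distortion apply to the point x, -y, -z); pixel columns grow to the right and rows downward; lengths in mm; the calibration is good to about 2 mm. A picture is of the moment at which its call begins: read the wrist's pose just before it. get_calibration takes no time and is no camera call; for the wrist camera it gives the pose at the moment of the call.
- bot.sign_off(): hands the job in, once; it reports no verdict.
The state is a dict: "time": time; "qpos": joint angles; "qd": joint speeds; "joint_efforts": joint torques, N m; "tcp_pos": TCP position; "tcp_rot": TCP orientation; "force": force on the tool from outside, world axes, zero at the start; "torque": the same for the moment, N m; "gripper_width": finger opening in mm.
Only numpy, scipy, OpenCV 4.12 (cv2) and the standard library are available. Lean on these libraries where they do the work, as an engineer would, in place of code of your own. Each camera call takes 0.05 s, during which the arm holds its last target.

## Working session

There is one attempt and no reset: what is moved stays moved. The work goes in short steps, Python scripts to look and compute and a tool call to move; the robot and the scene stay as the last step left them, time stands still between calls to the robot, and variables do not carry over. Pictures are saved under pics/ and viewed, and the job is handed in when it is done.

Besides the shell and the picture viewer there is one more tool, called after "Call:" as name(argument=value, ...) on one line, values as JSON. jog_arm: Moves the arm, as the interface text tells. Scaled input: -1 to 1 covers 250 mm each way for a shift and pi/2 rad each way for a turn. Its arguments: {"type":"object","properties":{"plan":{"type":"array","items":{"type":"array","items":{"type":"array","items":{"type":"number"}}}},"hand":{"type":"number"}},"required":["plan"]}

```bash
ls; mkdir -p pics
python3 - <<'E'
from plant import monitor, cams, bot
import cv2,numpy as np
s=monitor.get_state();print(s)
for n in ["scene","side","wrist"]:
    c=cams.get_calibration(n);print(n,{k:(np.round(v,3).tolist()) for k,v in c.items()})
    im,d=cams.read_camera(n);cv2.imwrite(f"pics/{n}0.png",im);np.save(f"pics/{n}0.npy",d)
E
```

```text
pics
{'time': 0.0, 'qpos': array([ 1.11970966e+00,  3.79400247e-01,  1.73479048e+00, -1.36775522e-05,
        1.02851647e+00, -3.33039509e-02]), 'qd': array([-3.77182752e-04,  4.86566072e-05, -3.52029437e-04, -3.19563438e-04,
       -2.59194657e-04,  1.21222336e-04]), 'joint_efforts': array([-4.56371010e-03, -7.63731623e+01, -4.34365582e+01,  6.49191812e-02,
        4.24327177e-02,  3.05676610e-05]), 'tcp_pos': array([283.85910523, 639.44700995, 238.28925568]), 'tcp_rot': array([ 0.32684235,  1.54610027, -0.32855664]), 'force': array([ 0.11798588,  0.15901399, -0.19350386]), 'torque': array([0.04479072, 0.01324247, 0.03488836]), 'gripper_width': 91.36785634625018}
scene {'fx': 563.554, 'fy': 563.554, 'cx': 322.858, 'cy': 233.457, 'distortion': [-0.105, 0.0, 0.0, 0.0, 0.0], 'cam_to_world': [[0.419, 0.392, -0.819, -394.087], [-0.908, 0.193, -0.373, -453.225], [0.012, 0.899, 0.437, 576.427], [0.0, 0.0, 0.0, 1.0]]}
side {'fx': 612.606, 'fy': 612.606, 'cx': 321.487, 'cy': 242.487, 'distortion': [-0.145, 0.0, 0.0, 0.0, 0.0], 'cam_to_world': [[-0.92, -0.338, 0.196, 688.753], [0.391, -0.785, 0.48, 451.377], [-0.009, 0.519, 0.855, 1025.335], [0.0, 0.0, 0.0, 1.0]]}
wrist {'fx': 409.181, 'fy': 409.181, 'cx': 319.021, 'cy': 232.278, 'distortion': [-0.01, 0.0, 0.0, 0.0, 0.0], 'cam_to_world': [[0.406, -0.885, -0.23, 218.16], [0.914, 0.392, 0.103, 668.417], [-0.001, -0.252, 0.968, 384.273], [0.0, 0.0, 0.0, 1.0]]}
```

View pics/scene0.png

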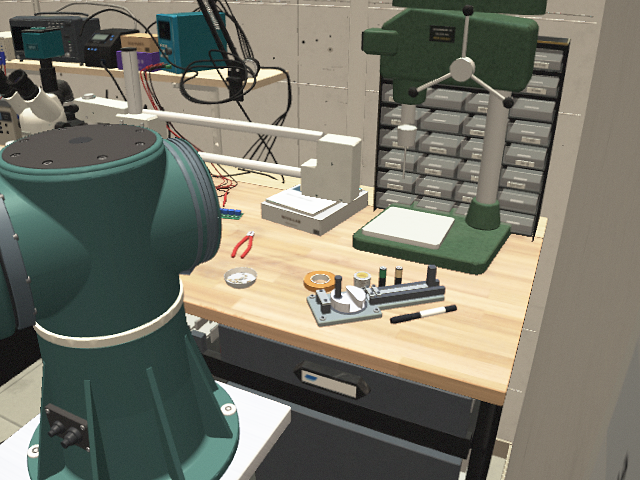

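View pics/side0.png

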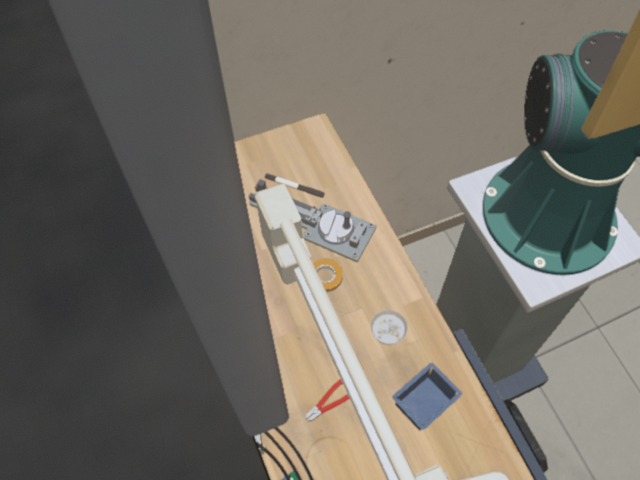

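View pics/wrist0.png

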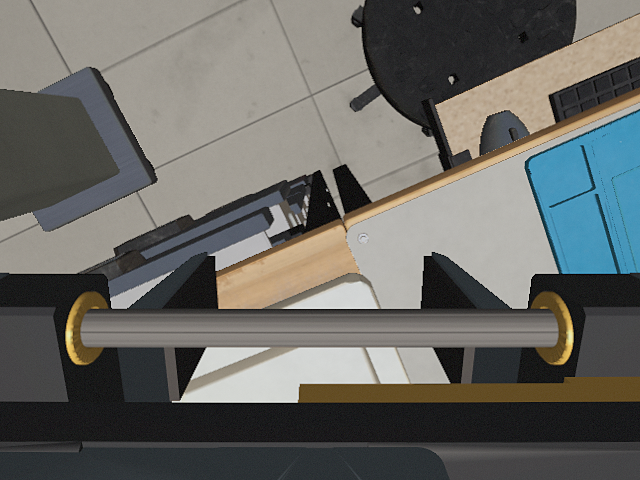

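The scene view shows the fixture around (350,295): pin about (338,285), lug about (432,275), with the marker in front and the cells behind. The side view shows the disc about (336,226), with the boom covering part of the guide. I'll enlarge these and back-project the depth.

```bash
cat > h.py <<'E'
import numpy as np,cv2
from plant import monitor,cams,bot
def K(c): return np.array([[c['fx'],0,c['cx']],[0,c['fy'],c['cy']],[0,0,1]],float),np.array(c['distortion'],float)
def rays(c,uv):
    k,d=K(c);p=cv2.undistortPoints(np.array(uv,float).reshape(-1,1,2),k,d).reshape(-1,2)
    return np.c_[p[:,0],-p[:,1],-np.ones(len(p))]
def atdepth(c,uv,z):
    T=np.array(c['cam_to_world']);return (rays(c,uv)*np.reshape(z,(-1,1)))@T[:3,:3].T+T[:3,3]
def onplane(c,uv,z):
    T=np.array(c['cam_to_world']);r=rays(c,uv)@T[:3,:3].T;return T[:3,3]+r*((z-T[2,3])/r[:,2:3])
def proj(c,P):
    T=np.array(c['cam_to_world']);q=(np.reshape(P,(-1,3))-T[:3,3])@T[:3,:3]
    k,d=K(c);return cv2.projectPoints(np.c_[q[:,0],-q[:,1],-q[:,2]],np.zeros(3),np.zeros(3),k,d)[0].reshape(-1,2)
def crop(im,u0,v0,w,h,s,name):
    cv2.imwrite(name,cv2.resize(im[v0:v0+h,u0:u0+w],None,fx=s,fy=s,interpolation=cv2.INTER_CUBIC))
E
python3 - <<'E'
from h import *
a=cv2.imread('pics/scene0.png');crop(a,300,255,170,80,4.7,'pics/sceneC.png')
b=cv2.imread('pics/side0.png');crop(b,240,165,150,110,5,'pics/sideC.png')
for n in['scene','side']:
    c=cams.get_calibration(n);d=np.load(f'pics/{n}0.npy')
    uv=np.array([(u,v) for v in range(480) for u in range(640)]);P=atdepth(c,uv,d[uv[:,1],uv[:,0]]).reshape(480,640,3)
    np.save(f'pics/{n}P.npy',P)
    for u,v in ([(338,278),(432,268),(350,297),(383,268),(398,268),(425,313)] if n=='scene' else [(335,226),(347,214),(365,235),(300,214),(325,260),(270,195),(295,185)]):print(n,u,v,P[v,u].round())
E
```

```text
scene 338 278 [ 396. -124.   74.]
scene 432 268 [ 515. -262.   68.]
scene 350 297 [ 429. -135.   19.]
scene 383 268 [ 513. -168.   46.]
scene 398 268 [ 524. -195.   47.]
scene 425 313 [ 447. -273.   12.]
side 335 226 [ 418. -140.   16.]
side 347 214 [ 403. -122.   74.]
side 365 235 [ 372. -100.   12.]
side 300 214 [ 474. -185.   30.]
side 325 260 [466. -78.  14.]
side 270 195 [556. -76. 278.]
side 295 185 [ 452. -268.   10.]
```

View pics/sceneC.png

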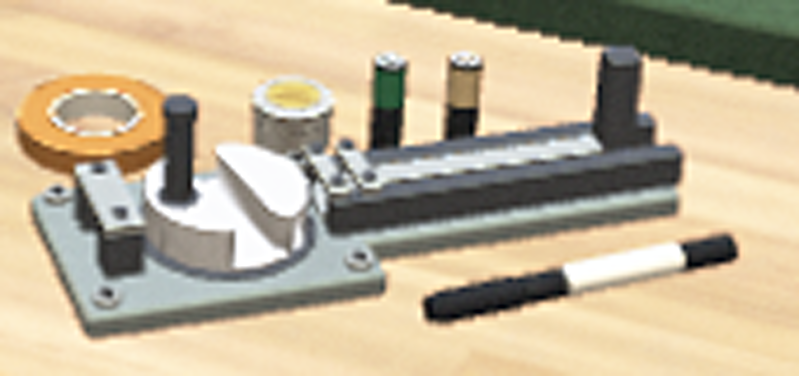

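View pics/sideC.png

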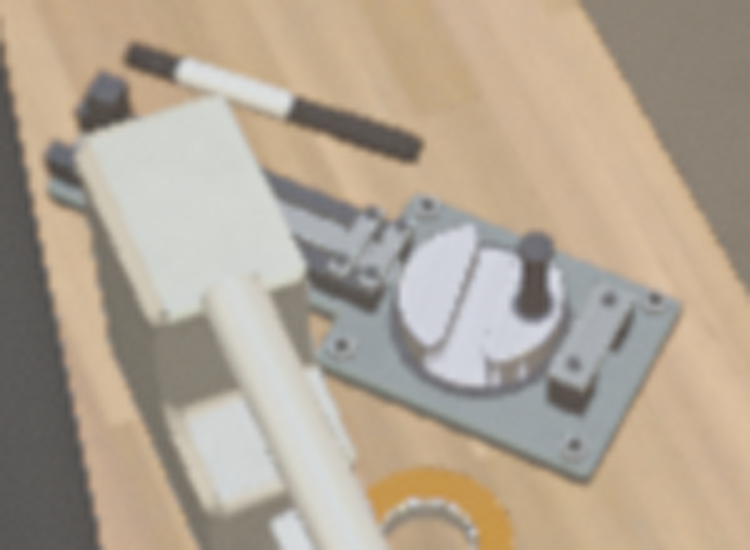

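Run:
```python
from h import *
for n in['scene','side']:
    P=np.load(f'pics/{n}P.npy').reshape(-1,3)
    X,Y,Z=P.T
    def rep(nm,m):
        q=P[m]; print(n,nm,len(q),q.mean(0).round(1),q.min(0).round(),q.max(0).round()) if len(q) else print(n,nm,0)
    rep('pintop',(abs(X-400)<25)&(abs(Y+122)<25)&(Z>71)&(Z<78))
    rep('pin',(abs(X-400)<25)&(abs(Y+122)<25)&(Z>40)&(Z<70))
    rep('lugtop',(abs(X-518)<30)&(abs(Y+265)<30)&(Z>65.5)&(Z<71))
    rep('lug',(abs(X-518)<30)&(abs(Y+265)<30)&(Z>42)&(Z<64))
    rep('cell',(abs(X-520)<30)&(abs(Y+170)<14)&(Z>30)&(Z<60))
    rep('cell1',(abs(X-525)<30)&(abs(Y+197)<14)&(Z>35)&(Z<60))
    m=(abs(X-418)<45)&(abs(Y+139)<45)&(Z>29.5)&(Z<34.5);rep('disc',m)
    if m.sum()>20: print(cv2.minEnclosingCircle(P[m][:,:2].astype(np.float32)))
    # baseplate / guide
    m=(X>350)&(X<560)&(Y<-60)&(Y>-300)&(Z>5)&(Z<70);print(m.sum())
    # guide walls top z~28
    m=(X>440)&(X<560)&(Y<-170)&(Y>-300)&(Z>26)&(Z<30.5);rep('walltop',m)
    q=P[m][:,:2]; 
    if len(q)>10: print(cv2.fitLine(q.astype(np.float32),cv2.DIST_L2,0,.01,.01).ravel(), cv2.minAreaRect(q.astype(np.float32)))
    m=(abs(X-375)<40)&(abs(Y+100)<40)&(Z>36.5)&(Z<42);rep('keeper',m)
    if m.sum()>4:print(cv2.minAreaRect(P[m][:,:2].astype(np.float32)))
    m=(abs(X-450)<30)&(abs(Y+175)<30)&(Z>34)&(Z<40);rep('straps',m)
c=cams.get_calibration('side');print(proj(c,[[410,-137,32],[400,-122,74]]))
```

```text
scene pintop 29 [ 401.  -120.8   73.1] [ 394. -128.   71.] [ 408. -113.   74.]
scene pin 101 [ 398.1 -121.8   55.1] [ 394. -127.   40.] [ 405. -114.   70.]
scene lugtop 27 [ 521.8 -260.8   67. ] [ 515. -268.   66.] [ 529. -253.   69.]
scene lug 97 [ 519.  -260.8   53.1] [ 513. -269.   42.] [ 526. -251.   64.]
scene cell 76 [ 506.8 -168.6   41.4] [ 502. -175.   30.] [ 519. -161.   51.]
scene cell1 64 [ 521.1 -196.4   43.4] [ 515. -203.   35.] [ 533. -190.   51.]
scene disc 403 [ 419.9 -141.5   31.6] [ 373. -183.   30.] [461. -95.  34.]
((415.4227600097656, -138.13671875), 56.347923278808594)
4724
scene walltop 500 [ 490.  -221.1   27.3] [ 440. -286.   26.] [ 551. -171.   30.]
[   0.6073272   -0.7944518  490.00522   -221.06824  ] ((503.66937255859375, -216.8189697265625), (64.92579650878906, 140.40953063964844), 39.62614822387695)
scene keeper 37 [ 393.4 -110.4   38.5] [ 371. -126.   37.] [405. -82.  42.]
((394.6935119628906, -103.38002014160156), (38.888816833496094, 34.485233306884766), 61.30142593383789)
scene straps 37 [ 447.  -169.7   35.2] [ 428. -185.   34.] [ 465. -155.   37.]

[... 322 characters left out ...]
 cell1 0
side disc 394 [ 426.7 -140.4   32.4] [ 373. -184.   30.] [463. -95.  34.]
((420.6173400878906, -139.70858764648438), 59.19183349609375)
3537
side walltop 194 [ 475.  -205.2   28.5] [ 440. -289.   26.] [ 553. -170.   30.]
[   0.6983614    -0.71574533  475.03787    -205.16385   ] ((493.4561462402344, -224.18798828125), (35.88318634033203, 143.4615478515625), 40.45025634765625)
side keeper 109 [391.9 -99.7  38.4] [ 368. -121.   37.] [414. -80.  42.]
((395.7474060058594, -107.45669555664062), (47.49907684326172, 36.693973541259766), 36.98110580444336)
side straps 119 [ 444.1 -165.8   35.9] [ 420. -197.   34.] [ 468. -146.   40.]
[[339.63465972 221.27455364]
 [348.14321126 213.36346502]]
```

Run:
```python
from h import *
b=cv2.imread('pics/side0.png');c=cams.get_calibration('side')
hsv=cv2.cvtColor(b,cv2.COLOR_BGR2HSV)
P=np.load('pics/sideP.npy')
print('plate',onplane(c,[(376,225.6),(358,261),(304,235),(323.6,204.6)],12).round(1)[:,:2].tolist())
uv=np.array([(u,v) for v in range(205,250) for u in range(312,360)])
W=onplane(c,uv,32);V=hsv[uv[:,1],uv[:,0]]
Zd=P[uv[:,1],uv[:,0],2]
m=(abs(Zd-32)<2.5)&(np.hypot(W[:,0]-415,W[:,1]+139)<38)&(V[:,1]<40)&(V[:,2]>170)
mm=np.zeros((480,640),np.uint8);mm[uv[m][:,1],uv[m][:,0]]=255
cs=cv2.findContours(mm,cv2.RETR_EXTERNAL,cv2.CHAIN_APPROX_NONE)[0]
for k in cs:
    if len(k)>15:
        w=onplane(c,k.reshape(-1,2),32)[:,:2].astype(np.float32);print(len(k),cv2.contourArea(k),cv2.minAreaRect(w))
print(cv2.minEnclosingCircle(W[m][:,:2].astype(np.float32)))
# top-down rectified at z=32, 4px/mm?
def rect(name,n,z,x0,y0,w,h,s):
    cc=cams.get_calibration(name)
    # rows: x decreasing down (far up), cols: y decreasing right
    g=np.array([[x0+w-j/s, y0+h-i/s, z] for j in range(int(w*s)) for i in range(int(h*s))])
    p=proj(cc,g).astype(np.float32).reshape(int(w*s),int(h*s),2)
    return cv2.remap(cv2.imread(n),p,None,cv2.INTER_LINEAR)
r=rect('side','pics/side0.png',32,340,-300,220,240,3.0)
for i in range(0,240,20):
    cv2.putText(r,str(int(-60-i)),(i*3,10),0,.35,(0,0,255));cv2.line(r,(i*3,0),(i*3,660),(0,0,255) if i%100==40 else (180,180,180),1)
for j in range(0,220,20):
    cv2.putText(r,str(560-j),(0,j*3+4),0,.35,(255,0,0));cv2.line(r,(0,j*3),(720,j*3),(180,180,180),1)
cv2.imwrite('pics/rect.png',r[:600])
```

```text
plate [[342.7, -111.2], [408.8, -52.6], [481.1, -147.1], [417.8, -198.3]]
44 51.0 ((414.4180908203125, -113.39492797851562), (20.484363555908203, 21.14379119873047), 66.24199676513672)
17 7.5 ((405.4408264160156, -135.3952178955078), (19.482009887695312, 4.337871074676514), 50.50696563720703)
64 186.0 ((433.5327453613281, -148.8258819580078), (56.5872802734375, 23.345211029052734), 49.856712341308594)
((418.7325744628906, -135.70364379882812), 31.88072395324707)
```

View pics/rect.png

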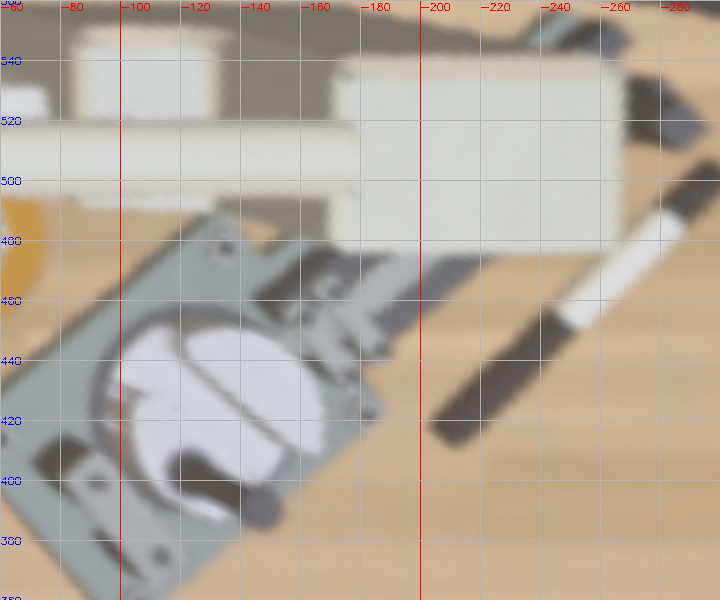

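The rectified view shows the slot roughly across the guide, with the pin towards the keeper, so the joint is at about 1.7 rad. Before moving I'll measure the boom.

Run:
```python
from h import *
a=cv2.imread('pics/scene0.png');crop(a,70,90,310,160,2.5,'pics/boom.png')
crop(a,290,120,100,90,6,'pics/boom2.png')
P=np.load('pics/sceneP.npy')
for u,v in [(325,150),(310,170),(345,150),(350,190),(322,195),(357,170),(330,192),(308,163),(326,130),(200,120),(200,150),(260,125)]:print(u,v,P[v,u].round())
Q=np.load('pics/sideP.npy').reshape(-1,3)
m=(Q[:,2]>150)&(Q[:,2]<350)&(Q[:,0]<620)&(Q[:,0]>380)&(Q[:,1]<600)&(Q[:,1]>-200)
for lo in range(-180,600,60):
    k=m&(Q[:,1]>=lo)&(Q[:,1]<lo+60)
    if k.sum():print(lo,k.sum(),Q[k].min(0).round(),Q[k].max(0).round())
s=monitor.get_state()
from scipy.spatial.transform import Rotation as R
print(R.from_rotvec(s['tcp_rot']).as_matrix().round(3))
```

```text
325 150 [530. -35. 257.]
310 170 [529.  -4. 213.]
345 150 [530. -75. 263.]
350 190 [528. -89. 187.]
322 195 [529. -30. 166.]
357 170 [558. -90. 218.]
330 192 [527. -48. 176.]
308 163 [542.   7. 222.]
326 130 [1030.  190.  144.]
200 120 [544. 259. 278.]
200 150 [819. 475. 105.]
260 125 [549. 117. 282.]
-120 658 [529. -93. 164.] [578. -60. 282.]
-60 1717 [527. -60. 163.] [578.  -0. 289.]
0 1178 [528.   0. 162.] [578.  60. 289.]
60 885 [543.  60. 190.] [562. 120. 290.]
120 983 [543. 120. 191.] [562. 180. 289.]
180 1086 [542. 180. 191.] [562. 240. 288.]
240 1184 [542. 240. 191.] [563. 300. 289.]
300 1266 [541. 300. 190.] [563. 360. 289.]
360 527 [504. 360. 264.] [562. 391. 288.]
[[-0.     0.406  0.914]
 [-0.001  0.914 -0.406]
 [-1.    -0.001 -0.   ]]
```

View pics/boom2.png

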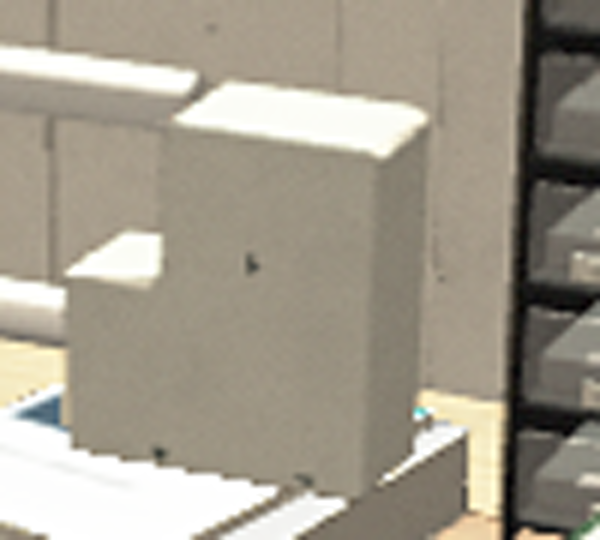

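Boom corner measured at about (528,-91,163), with rods at x 542–562 and z up to 289. Next I'll check for tall things left of it before traversing, and set up a planner helper.

```bash
cat >> h.py <<'E'
from scipy.spatial.transform import Rotation as R
def pose():
    s=monitor.get_state();return s['tcp_pos'],R.from_rotvec(s['tcp_rot'])
def row(p,yawz,tilt=None,base=None):
    """tool down, tool z at world heading yawz (deg) -> normalised row relative to present pose"""
    p0,R0=base or pose()
    a=np.deg2rad(yawz);x=np.array([0,0,-1.]);z=np.array([np.cos(a),np.sin(a),0]);y=np.cross(z,x)
    Rt=R.from_matrix(np.c_[x,y,z])
    return np.round(np.r_[R0.inv().apply(np.array(p)-p0)/250,(R0.inv()*Rt).as_rotvec()/(np.pi/2)],3).tolist()
E
python3 - <<'E'
from h import *
for n in['scene','side']:
    P=np.load(f'pics/{n}P.npy').reshape(-1,3)
    m=(P[:,2]>200)&(P[:,2]<700)&(P[:,0]>150)&(P[:,0]<700)&(P[:,1]>100)&(P[:,1]<800)
    for lo in range(100,800,50):
        k=m&(P[:,1]>=lo)&(P[:,1]<lo+50)
        if k.sum():print(n,lo,k.sum(),P[k].min(0).round(),P[k].max(0).round())
for p,y in [((360,480,330),-50),((400,300,370),-60),((440,100,370),-90),((455,-60,370),-90),((470,-265,320),-90)]: print(row(p,y))
E
```

```text
scene 100 287 [539. 100. 200.] [560. 150. 284.]
scene 150 302 [539. 150. 200.] [558. 200. 285.]
scene 200 331 [538. 200. 200.] [700. 250. 333.]
scene 250 321 [538. 250. 200.] [693. 300. 311.]
scene 300 226 [538. 300. 264.] [685. 350. 290.]
scene 350 592 [500. 350. 219.] [693. 400. 301.]
scene 400 1346 [500. 400. 258.] [700. 450. 418.]
scene 450 344 [505. 450. 253.] [560. 500. 296.]
scene 500 419 [510. 500. 251.] [560. 550. 298.]
scene 550 459 [491. 550. 237.] [562. 599. 306.]
scene 600 2 [518. 600. 257.] [518. 601. 259.]
scene 650 1769 [429. 655. 216.] [699. 700. 474.]
scene 700 1892 [433. 700. 203.] [601. 750. 451.]
scene 750 695 [449. 750. 205.] [569. 790. 450.]
side 100 727 [543. 100. 200.] [562. 150. 289.]
side 150 788 [543. 150. 201.] [562. 200. 288.]
side 200 869 [542. 200. 200.] [562. 250. 288.]
side 250 1386 [542. 250. 200.] [699. 300. 307.]
side 300 1256 [541. 300. 200.] [686. 350. 293.]
side 350 722 [504. 350. 201.] [563. 391. 288.]
[-0.366, -0.46, 0.537, 0.29, 0.0, 0.001]
[-0.525, -1.053, 0.975, 0.401, 0.0, 0.001]
[-0.525, -1.72, 1.446, 0.734, 0.0, 0.0]
[-0.524, -2.28, 1.761, 0.734, 0.0, 0.0]
[-0.324, -3.005, 2.148, 0.734, 0.0, 0.0]
```

Run:
```python
from h import *
print(row((310,430,350),-50))
```

```text
[-0.446, -0.724, 0.435, 0.29, 0.0, 0.001]
```

Call:
jog_arm(plan=[[[-0.446, -0.724, 0.435, 0.29, 0, 0], [-0.446, -0.724, 0.435, 0.29, 0, 0], [-0.446, -0.724, 0.435, 0.29, 0, 0], [-0.446, -0.724, 0.435, 0.29, 0, 0], [-0.446, -0.724, 0.435, 0.29, 0, 0], [-0.446, -0.724, 0.435, 0.29, 0, 0]]], hand=-1)

```text
time: 0.75
tcp_pos: [310.6, 427.8, 352.6]
tcp_rot: [0.685, 1.459, -0.681]
force: [1.0, 0.6, -0.4]
gripper_width: 45.8
```

Run:
```python
from h import *
print(pose()[0],row((420,200,375),-75))
```

```text
[310.59755523 427.84169234 352.6406555 ] [-0.09, -0.248, 0.98, 0.276, -0.0, -0.002]
```

Call:
jog_arm(plan=[[[-0.09, -0.248, 0.98, 0.276, 0, 0], [-0.09, -0.248, 0.98, 0.276, 0, 0], [-0.09, -0.248, 0.98, 0.276, 0, 0], [-0.09, -0.248, 0.98, 0.276, 0, 0], [-0.09, -0.248, 0.98, 0.276, 0, 0], [-0.09, -0.248, 0.98, 0.276, 0, 0]]])

```text
time: 1.35
tcp_pos: [421.7, 196.9, 375.1]
tcp_rot: [1.019, 1.319, -1.015]
force: [0.0, 0.0, -0.1]
gripper_width: 0.5
```

Run:
```python
from h import *
print(pose()[0],row((452,-30,375),-90))
```

```text
[421.68470948 196.90387642 375.13269897] [-0.0, -0.115, 0.908, 0.164, -0.001, -0.002]
```

Call:
jog_arm(plan=[[[0, -0.115, 0.908, 0.164, 0, 0], [0, -0.115, 0.908, 0.164, 0, 0], [0, -0.115, 0.908, 0.164, 0, 0], [0, -0.115, 0.908, 0.164, 0, 0], [0, -0.115, 0.908, 0.164, 0, 0], [0, -0.115, 0.908, 0.164, 0, 0]]])

```text
time: 1.95
tcp_pos: [452.4, -32.1, 374.4]
tcp_rot: [1.213, 1.207, -1.209]
force: [0.2, 0.5, -0.2]
gripper_width: 0.6
```

Run:
```python
from h import *
print(pose()[0],row((460,-240,330),-90))
```

```text
[452.42538937 -32.13279078 374.41357546] [0.177, 0.032, 0.832, -0.002, -0.001, -0.001]
```

Call:
jog_arm(plan=[[[0.05, 0.032, 0.4, 0, 0, 0], [0.05, 0.032, 0.4, 0, 0, 0], [0.177, 0.032, 0.832, 0, 0, 0], [0.177, 0.032, 0.832, 0, 0, 0], [0.177, 0.032, 0.832, 0, 0, 0], [0.177, 0.032, 0.832, 0, 0, 0]]])

```text
time: 2.55
tcp_pos: [460.1, -240.5, 328.6]
tcp_rot: [1.214, 1.209, -1.211]
force: [-0.8, 0.5, -0.1]
gripper_width: 0.5
```

Run:
```python
from h import *
c=cams.get_calibration('wrist');print(c['cam_to_world'].round(2) if hasattr(c['cam_to_world'],'round') else c['cam_to_world'])
im,d=cams.read_camera('wrist');cv2.imwrite('pics/w1.png',im);np.save('pics/w1.npy',d)
import pickle;pickle.dump(c,open('pics/w1.pkl','wb'));print(pose()[0])
```

```text
[[ 1.0000e+00  0.0000e+00  0.0000e+00  4.5916e+02]
 [-0.0000e+00  9.7000e-01  2.5000e-01 -1.7005e+02]
 [ 0.0000e+00 -2.5000e-01  9.7000e-01  4.7469e+02]
 [ 0.0000e+00  0.0000e+00  0.0000e+00  1.0000e+00]]
[ 460.29269932 -239.39222751  329.23946992]
```

View pics/w1.png

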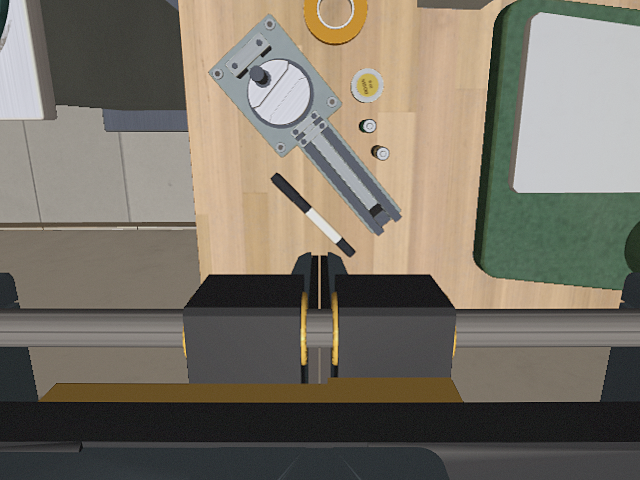

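The wrist view shows the whole fixture: disc centre at about (279,93), pin head at (261,75), lug at (377,211), and strap heads near (312,130). I'll measure these.

Run:
```python
from h import *
import pickle
c=pickle.load(open('pics/w1.pkl','rb'));im=cv2.imread('pics/w1.png');d=np.load('pics/w1.npy')
uv=np.array([(u,v) for v in range(0,250) for u in range(190,420)])
P=atdepth(c,uv,d[uv[:,1],uv[:,0]]);X,Y,Z=P.T
def rep(nm,m):
    q=P[m];r=cv2.minAreaRect(q[:,:2].astype(np.float32)) if len(q)>3 else None
    print(nm,len(q),q.mean(0).round(1),'rect',np.round(r[0],1),np.round(r[1],1),round(r[2],1));return q
near=lambda x,y,r:(np.hypot(X-x,Y-y)<r)
rep('pintop',near(402,-121,25)&(Z>70));rep('lugtop',near(523,-260,25)&(Z>63))
q=rep('disc',near(418,-138,40)&(abs(Z-32)<3));print(cv2.minEnclosingCircle(q[:,:2].astype(np.float32)))
rep('cell0',near(508,-169,16)&(Z>45));rep('cell1',near(523,-196,14)&(Z>45))
# bright disc
hsv=cv2.cvtColor(im,cv2.COLOR_BGR2HSV);V=hsv[uv[:,1],uv[:,0]]
W=onplane(c,uv,32)
m=(V[:,1]<30)&(V[:,2]>190)&(np.hypot(W[:,0]-418,W[:,1]+138)<40)
print('white',m.sum(),cv2.minEnclosingCircle(W[m][:,:2].astype(np.float32)))
q=rep('wall',(abs(Z-28)<2.5)&(Y<-180)&(X>430)&(X<560)&(Y>-300))
q=rep('walltop',(abs(Z-28)<2.5)&(Y<-190)&(X>450)&(np.hypot(X-523,Y+260)<200));
q=rep('plate',(Z>6)&(Z<60)&near(440,-165,200)&(Y<-60)&(X<470)&(Y>-200))
print('table',np.median(Z[near(480,-120,10)]))
crop(im,195,0,215,245,2.4,'pics/w1c.png')
```

```text
pintop 199 [ 402.4 -121.7   74. ] rect [ 402.3 -121.6] [13.7 13.6] 50.0
lugtop 182 [ 522.9 -259.6   67.8] rect [ 523.4 -260.1] [13.8 14. ] 39.9
disc 2026 [ 421.2 -137.6   32.2] rect [ 422.4 -138.5] [58.8 72.3] 49.3
((419.9125671386719, -139.88238525390625), 37.320594787597656)
cell0 165 [ 509.3 -168.6   49.2] rect [ 509.5 -168.5] [12.7 13.2] 89.8
cell1 155 [ 523.5 -196.2   49.3] rect [ 523.5 -196.4] [13.4 13.4] 3.9
white 2626 ((421.9585876464844, -137.9365234375), 36.010013580322266)
wall 3030 [ 493.5 -225.2   28.1] rect [ 503.3 -215.7] [ 61.2 142.6] 40.1
walltop 2690 [ 497.4 -230.1   28.1] rect [ 508.3 -223.4] [ 59.2 124.4] 40.1
plate 10430 [ 417.5 -129.8   20.6] rect [ 405.8 -130.1] [127.2 139.9] 0.1
table 0.19070576037975684
```

View pics/w1c.png

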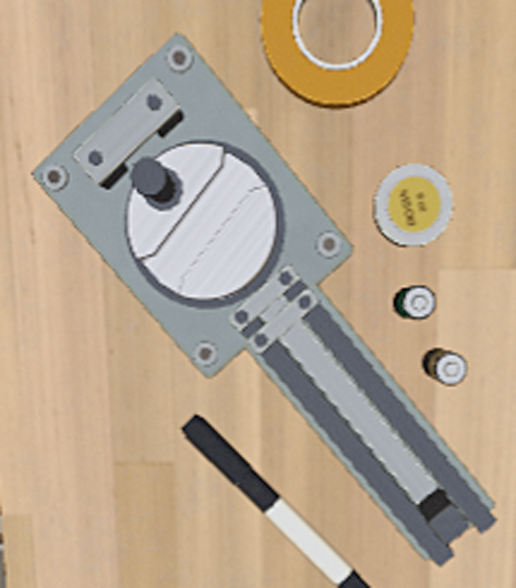

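Run:
```python
from h import *
import pickle
c=pickle.load(open('pics/w1.pkl','rb'))
f=lambda p:(np.array(p)/2.4+[195,0])
print('circ pts',onplane(c,f([(125,221),(278,221),(201,142),(201,300)]),32).round(1).tolist())
print('ctr',onplane(c,f([(201.5,221)]),32).round(1))
e=onplane(c,f([(145,258),(225,158),(182,292),(265,185)]),32)
for a,b in((0,1),(2,3)):
    v=e[b]-e[a];print(np.rad2deg(np.arctan2(v[1],v[0])))
print('screws',onplane(c,f([(180,58),(54,177),(328,244),(205,353)]),13).round(1).tolist())
print('guide end', onplane(c,f([(440,562),(490,515)]),28).round(1).tolist())
print('marker',onplane(c,f([(185,425),(205,418)]),6).round(1).tolist())
y=np.array([.641,-.767]);x=np.array([-.767,-.641])
for C in [np.array([417.5,-136.5])]:
    v=np.array([523.2,-259.9])-C;print('lug in fixture',v@x,v@y); v=np.array([402.4,-121.7])-C;print('pin',v@x,v@y,np.hypot(*v),np.rad2deg(np.arctan2(-(v@y),-(v@x))))
```

```text
circ pts [[385.7, -134.7, 32.0], [451.2, -135.0, 32.0], [419.1, -103.2, 32.0], [417.3, -167.6, 32.0]]
ctr [[ 418.5 -134.8   32. ]]
48.68600208959465
50.04873281787679
screws [[409.3, -66.5, 13.0], [352.0, -114.5, 13.0], [473.2, -143.4, 13.0], [416.7, -191.2, 13.0]]
guide end [[526.0, -287.3, 28.0], [548.5, -264.8, 28.0]]
marker [[405.6, -225.1, 6.0], [415.3, -221.8, 6.0]]
lug in fixture -1.9725000000000548 162.40150000000003
pin 2.094900000000019 -21.030700000000014 21.1435569382259 95.68855442242531
```

Pin head measures 13.7 mm wide at z 74, the lug top is 14 × 14 at z 68, and the pin radius is 20.9, so they all match the given sizes. The disc centre is at (418.5,-135), fixture +y heads -50°, and the joint is about 100°. A straight push in world -y takes the pin from y -122 to -148.5 with x nearly constant. I'll approach the +y side of the pin.

Run:
```python
from h import *
print(row((408,-200,300),-90),row((408,-85,120),-90))
```

```text
[0.117, -0.21, -0.157, -0.002, -0.001, -0.001] [0.838, -0.212, -0.615, -0.002, -0.001, -0.001]
```

Call:
jog_arm(plan=[[[0.117, -0.21, -0.157, 0, 0, 0], [0.117, -0.21, -0.157, 0, 0, 0], [0.3, -0.212, -0.3, 0, 0, 0], [0.5, -0.212, -0.615, 0, 0, 0], [0.5, -0.212, -0.615, 0, 0, 0], [0.838, -0.212, -0.615, 0, 0, 0], [0.838, -0.212, -0.615, 0, 0, 0], [0.838, -0.212, -0.615, 0, 0, 0], [0.838, -0.212, -0.615, 0, 0, 0]]])

```text
time: 3.5
tcp_pos: [408.3, -84.1, 120.9]
tcp_rot: [1.213, 1.21, -1.209]
force: [1.0, 0.4, 0.4]
gripper_width: 0.6
```

Run:
```python
from h import *
s=monitor.get_state();print(s['qpos'].round(2),pose()[0],pose()[1].as_matrix().round(3))
im,d=cams.read_camera('scene');crop(im,220,130,240,200,3,'pics/s2.png')
print(row((408,-85,70),-90))
```

```text
[-0.26  0.13  2.34  0.    0.67 -0.26] [408.28816802 -84.081701   120.92053278] [[ 0.     1.    -0.002]
 [ 0.002 -0.002 -1.   ]
 [-1.     0.    -0.002]]
[0.207, -0.004, 0.002, -0.002, -0.001, -0.002]
```

View pics/s2.png

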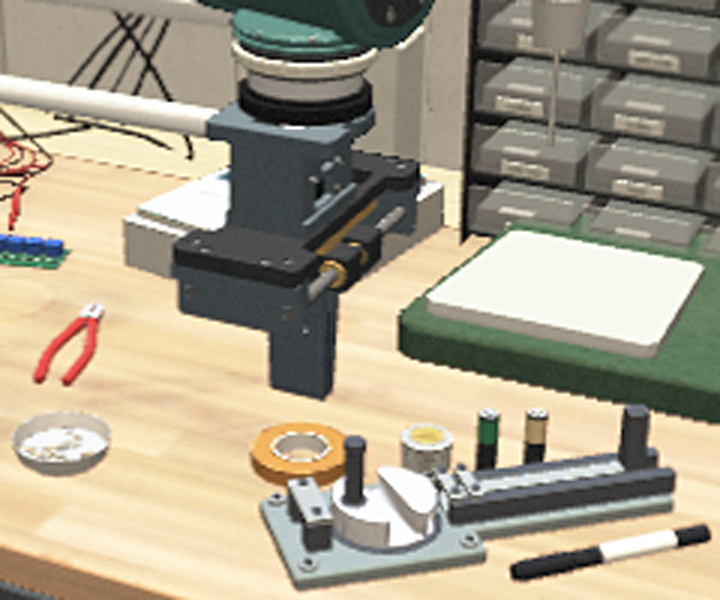

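The tool hangs just left of and beyond the pin, clear of the boom. I'll lower it to z 70 (tips at 45 mm).

Call:
jog_arm(plan=[[[0.1, 0, 0, 0, 0, 0], [0.206, 0, 0, 0, 0, 0], [0.206, 0, 0, 0, 0, 0]]])

```text
time: 3.85
tcp_pos: [409.1, -84.4, 70.3]
tcp_rot: [1.214, 1.208, -1.209]
force: [-0.1, 0.8, 1.3]
gripper_width: 0.6
```

Run:
```python
from h import *
s=monitor.get_state();print(s['qpos'].round(2),s['force'].round(1),pose()[0])
im,d=cams.read_camera('wrist');cv2.imwrite('pics/w3.png',im)
print(row((408,-125.3,70),-90))
```

```text
[-0.26  0.25  2.34  0.    0.55 -0.26] [-0.1  0.8  1.3] [409.07966456 -84.42207317  70.25702228]
[0.005, -0.006, 0.163, -0.002, -0.001, -0.002]
```

View pics/w3.png

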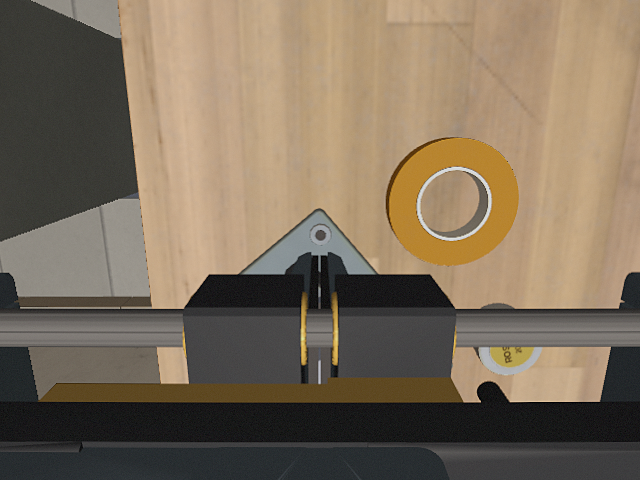

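Call:
jog_arm(plan=[[[0, -0.004, 0.03, 0, 0, 0], [0, -0.004, 0.045, 0, 0, 0], [0, -0.004, 0.055, 0, 0, 0], [0, -0.004, 0.065, 0, 0, 0], [0, -0.004, 0.075, 0, 0, 0], [0, -0.004, 0.085, 0, 0, 0], [0, -0.004, 0.095, 0, 0, 0], [0, -0.004, 0.105, 0, 0, 0], [0, -0.004, 0.115, 0, 0, 0], [0, -0.004, 0.125, 0, 0, 0], [0, -0.004, 0.13, 0, 0, 0], [0, -0.004, 0.13, 0, 0, 0]]])

```text
time: 5.1
tcp_pos: [408.6, -117.3, 71.5]
tcp_rot: [1.214, 1.207, -1.209]
force: [-0.9, 1.8, -0.8]
gripper_width: 0.4
```

Run:
```python
from h import *
s=monitor.get_state();print(s['force'].round(1),pose()[0])
im,d=cams.read_camera('scene');crop(im,290,240,170,100,4.5,'pics/s3.png')
im,d=cams.read_camera('side');crop(im,240,165,150,110,5,'pics/d3.png')
```

```text
[-0.9  1.8 -0.8] [ 408.55085928 -117.33502212   71.52373573]
```

View pics/s3.png

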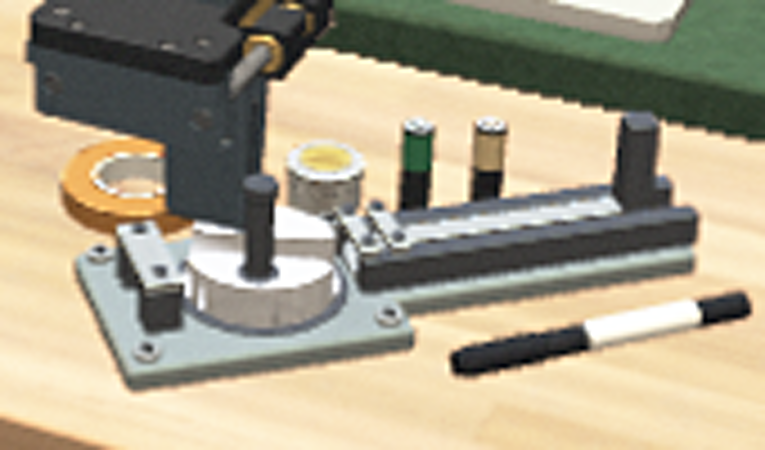

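View pics/d3.png

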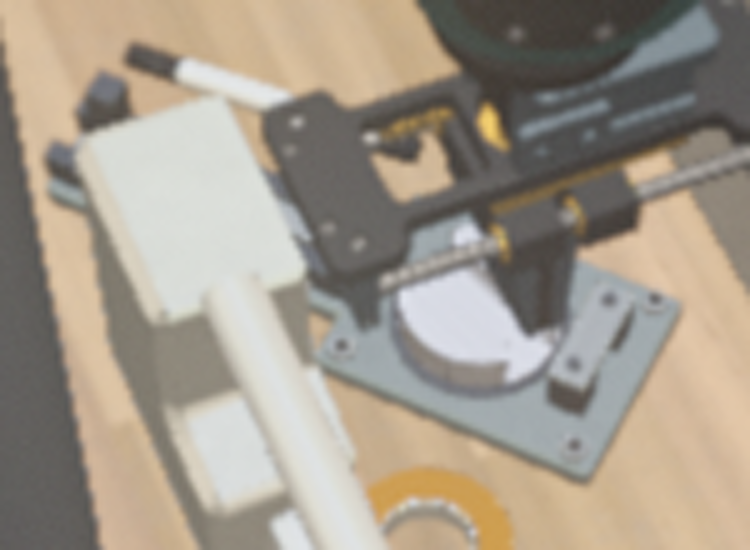

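The scene picture shows the disc following the push. I'll measure the pin with depth to get the remainder.

```bash
cat >> h.py <<'E'
def pinpos(d,c):
    uv=np.array([(u,v) for v in range(255,330) for u in range(300,400)])
    P=atdepth(c,uv,d[uv[:,1],uv[:,0]]);m=(np.hypot(P[:,0]-418.5,P[:,1]+135)<32)&(P[:,2]>66)&(P[:,2]<76)
    return P[m]
E
python3 - <<'E'
from h import *
c=cams.get_calibration('scene')
q=pinpos(np.load('pics/scene0.npy'),c);print('ref',len(q),q.mean(0),(q.min(0)+q.max(0))/2)
im,d=cams.read_camera('scene')
hsv=cv2.cvtColor(im,cv2.COLOR_BGR2HSV)
q=pinpos(d,c);q=q[q[:,1]<-135];print(len(q),q.mean(0),(q.min(0)+q.max(0))/2)
E
```

```text
ref 49 [ 399.69681915 -121.23518526   71.4098286 ] [ 400.82503995 -120.58843932   70.63044085]
48 [ 395.89256742 -141.95933797   71.23438742] [ 398.00031505 -141.64838158   70.64376209]
```

Call:
jog_arm(plan=[[[0, 0, 0.008, 0, 0, 0], [0, 0, 0.016, 0, 0, 0], [0, 0, 0.024, 0, 0, 0], [0, 0, 0.024, 0, 0, 0]]])

```text
time: 5.65
tcp_pos: [409.3, -123.6, 71.6]
tcp_rot: [1.214, 1.205, -1.208]
force: [1.1, 2.9, 0.0]
gripper_width: 0.6
```

Run:
```python
from h import *
c=cams.get_calibration('scene')
im,d=cams.read_camera('scene');crop(im,290,240,170,100,4.5,'pics/s4.png')
q=pinpos(d,c);q=q[q[:,1]<-138];p=q.mean(0)+[2.7,-.5,0];print(len(q),p)
v=p[:2]-[418.5,-135];y=np.array([.641,-.767]);x=np.array([-.767,-.641]);print(np.hypot(*v),np.rad2deg(np.arctan2(-(v@y),-(v@x))),pose()[0])
```

```text
69 [ 404.54725958 -145.67229839   71.58241381]
17.56635756599356 177.5256780206757 [ 409.1873854  -123.54052418   71.53806157]
```

View pics/s4.png

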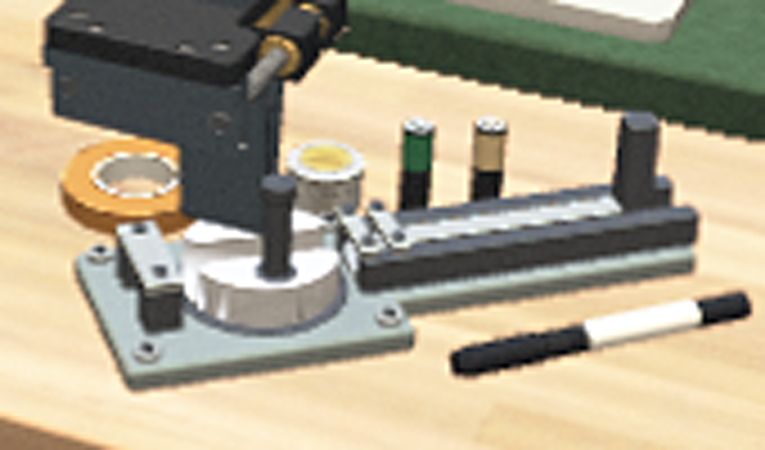

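Run:
```python
from h import *
print(row((409,-105,72),-90),row((409,-105,200),-90),row((440,-200,290),-70),row((490,-222,300),-50))
```

```text
[-0.002, -0.001, -0.074, -0.002, -0.001, -0.003] [-0.514, 0.001, -0.075, -0.002, -0.001, -0.003] [-0.874, 0.128, 0.304, -0.224, -0.0, -0.003] [-0.913, 0.328, 0.392, -0.446, 0.0, -0.003]
```

Call:
jog_arm(plan=[[[0, 0, -0.03, 0, 0, 0], [0, 0, -0.075, 0, 0, 0], [-0.2, 0, -0.075, 0, 0, 0], [-0.4, 0, -0.075, 0, 0, 0], [-0.55, 0, -0.075, 0, 0, 0], [-0.874, 0.128, 0.304, -0.224, 0, 0], [-0.874, 0.128, 0.304, -0.224, 0, 0], [-0.874, 0.128, 0.304, -0.224, 0, 0], [-0.913, 0.328, 0.392, -0.446, 0, 0], [-0.913, 0.328, 0.392, -0.446, 0, 0], [-0.913, 0.328, 0.392, -0.446, 0, 0], [-0.913, 0.328, 0.392, -0.446, 0, 0]]])

```text
time: 6.9
tcp_pos: [490.1, -221.3, 299.6]
tcp_rot: [0.683, 1.459, -0.678]
force: [0.3, -0.1, 0.2]
gripper_width: 0.8
```

Run:
```python
from h import *
import pickle
c=cams.get_calibration('wrist')
im,d=cams.read_camera('wrist');cv2.imwrite('pics/w5.png',im);np.save('pics/w5.npy',d)
pickle.dump(c,open('pics/w5.pkl','wb'));print(pose()[0])
```

```text
[ 489.90642681 -221.26005274  299.6686491 ]
```

View pics/w5.png

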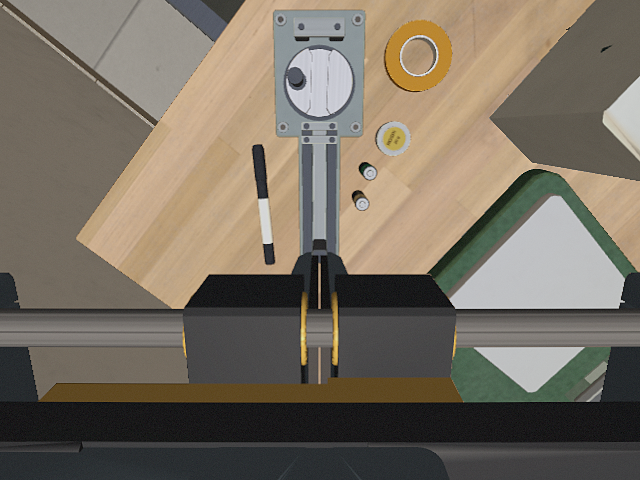

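The slot at about (319,80) looks nearly in line with the guide. I'll zoom in and measure the residual angle.

Run:
```python
from h import *
import pickle
c=pickle.load(open('pics/w5.pkl','rb'))
im=cv2.imread('pics/w5.png');crop(im,265,0,110,150,5.3*.75,'pics/w5c.png')
d=np.load('pics/w5.npy')
uv=np.array([(u,v) for v in range(0,240) for u in range(265,375)])
P=atdepth(c,uv,d[uv[:,1],uv[:,0]]);m=(np.hypot(P[:,0]-418.5,P[:,1]+135)<32)&(P[:,2]>70)
print('pin',np.round(cv2.minAreaRect(P[m][:,:2].astype(np.float32))[0],1),P[m].mean(0).round(1))
```

```text
pin [ 401.8 -147.6] [ 401.7 -147.7   73.9]
```

View pics/w5c.png

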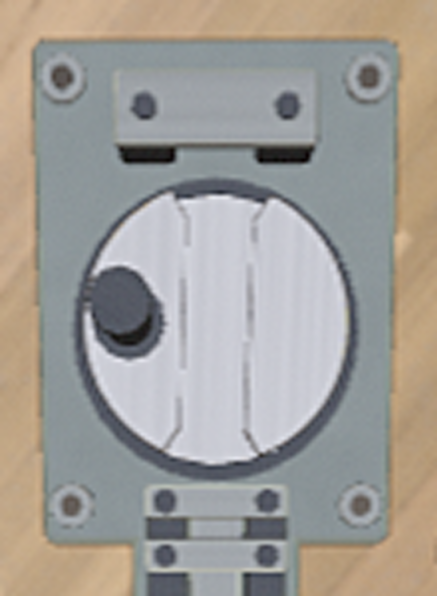

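The slot is about 1.4° off the guide, and the 16 mm slot on a 12 mm bar allows about ±3.6°, so it's aligned. Next I go behind the lug.

Run:
```python
from h import *
print(row((549,-291,200),-50.1),row((549,-291,80),-50.1))
```

```text
[0.399, 0.001, 0.365, 0.0, 0.001, -0.002] [0.879, -0.001, 0.365, 0.0, 0.001, -0.002]
```

Call:
jog_arm(plan=[[[0.1, 0, 0.365, 0, 0, 0], [0.2, 0, 0.365, 0, 0, 0], [0.399, 0, 0.365, 0, 0, 0], [0.6, 0, 0.365, 0, 0, 0], [0.75, 0, 0.365, 0, 0, 0], [0.879, -0.001, 0.365, 0, 0, 0], [0.879, -0.001, 0.365, 0, 0, 0], [0.879, -0.001, 0.365, 0, 0, 0]]])

```text
time: 7.75
tcp_pos: [549.2, -290.8, 80.7]
tcp_rot: [0.685, 1.459, -0.681]
force: [0.1, -0.3, 0.6]
gripper_width: 0.4
```

Run:
```python
from h import *
im,d=cams.read_camera('scene');crop(im,290,180,240,160,3.3,'pics/s6.png')
print(pose()[0],row((548.7,-290.7,63),-50.1),row((476,-204,63),-50.1))
```

```text
[ 549.85979653 -291.22402036   81.72725101] [0.075, -0.003, -0.005, -0.0, 0.002, -0.003] [0.074, -0.003, -0.457, -0.0, 0.002, -0.003]
```

View pics/s6.png

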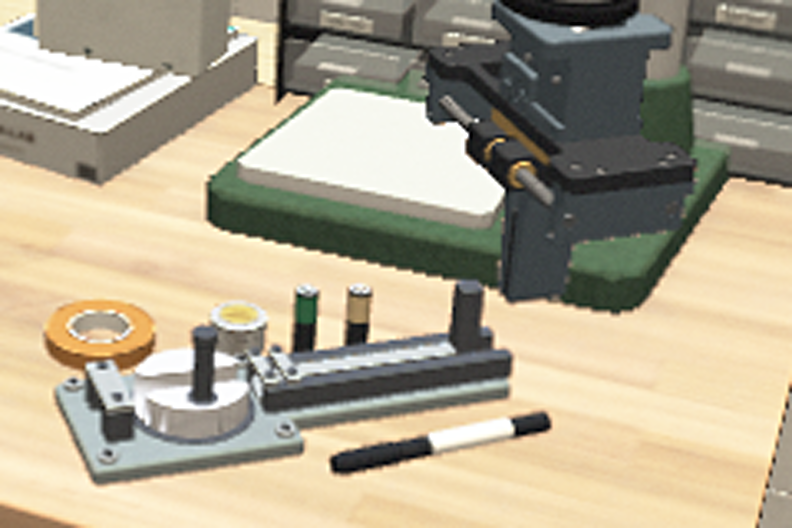

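Call:
jog_arm(plan=[[[0.074, -0.003, 0, 0, 0, 0], [0.074, -0.003, 0, 0, 0, 0], [0.074, -0.003, -0.03, 0, 0, 0], [0.074, -0.003, -0.045, 0, 0, 0], [0.074, -0.003, -0.06, 0, 0, 0], [0.074, -0.003, -0.075, 0, 0, 0], [0.074, -0.003, -0.09, 0, 0, 0], [0.074, -0.003, -0.105, 0, 0, 0], [0.074, -0.003, -0.12, 0, 0, 0], [0.074, -0.003, -0.135, 0, 0, 0], [0.074, -0.003, -0.15, 0, 0, 0], [0.074, -0.003, -0.15, 0, 0, 0]]])

```text
time: 9.0
tcp_pos: [524.8, -262.4, 62.9]
tcp_rot: [0.685, 1.457, -0.68]
force: [-0.1, -0.2, -0.8]
gripper_width: 0.4
```

Run:
```python
from h import *
im,d=cams.read_camera('scene');crop(im,290,220,180,110,4.4,'pics/s7.png')
print(pose()[0],monitor.get_state()['force'],row((476,-204,63),-50.1))
```

```text
[ 524.86883083 -262.55132093   62.92770309] [ 0.19431023  0.47118138 -0.79253067] [-0.001, 0.0, -0.305, -0.0, 0.001, -0.002]
```

View pics/s7.png

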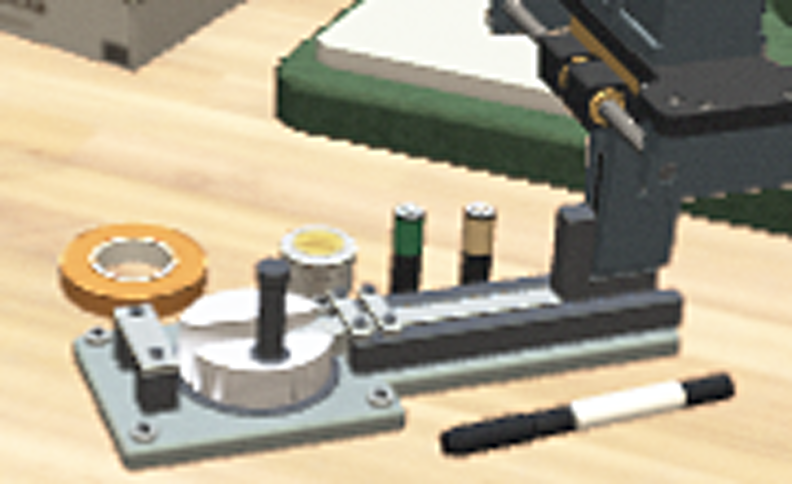

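The lug and bar follow cleanly and the forces are small, so I continue.

Call:
jog_arm(plan=[[[0, 0, -0.012, 0, 0, 0], [0, 0, -0.024, 0, 0, 0], [0, 0, -0.036, 0, 0, 0], [0, 0, -0.048, 0, 0, 0], [0, 0, -0.06, 0, 0, 0], [0, 0, -0.072, 0, 0, 0], [0, 0, -0.084, 0, 0, 0], [0, 0, -0.096, 0, 0, 0], [0, 0, -0.108, 0, 0, 0], [0, 0, -0.12, 0, 0, 0], [0, 0, -0.132, 0, 0, 0], [0, 0, -0.144, 0, 0, 0], [0, 0, -0.144, 0, 0, 0]]])

```text
time: 10.35
tcp_pos: [501.4, -234.5, 62.8]
tcp_rot: [0.685, 1.458, -0.68]
force: [0.4, 0.5, 0.2]
gripper_width: 0.6
```

Run:
```python
from h import *
im,d=cams.read_camera('scene');crop(im,290,220,180,110,4.4,'pics/s8.png')
print(pose()[0],monitor.get_state()['force'],row((476,-204,63),-50.1))
```

```text
[ 501.41574913 -234.61945625   62.72352345] [0.00910155 0.65358492 0.76815446] [-0.001, 0.001, -0.159, -0.0, 0.001, -0.002]
```

View pics/s8.png

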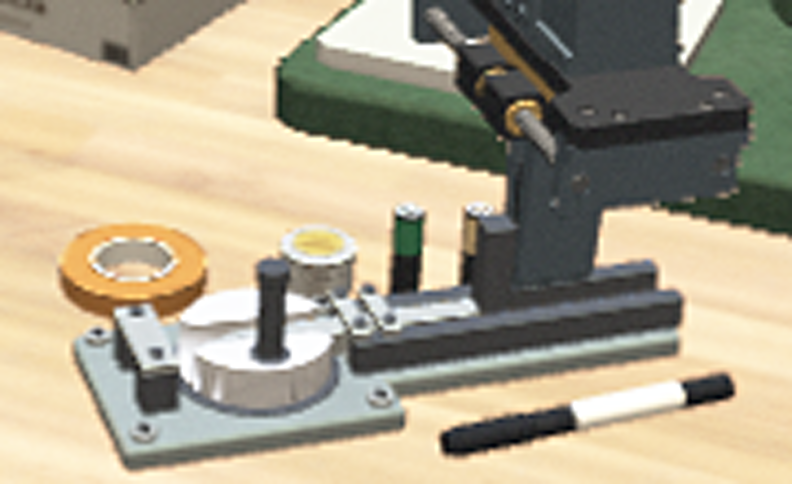

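Call:
jog_arm(plan=[[[0, 0, -0.01, 0, 0, 0], [0, 0, -0.02, 0, 0, 0], [0, 0, -0.03, 0, 0, 0], [0, 0, -0.04, 0, 0, 0], [0, 0, -0.05, 0, 0, 0], [0, 0, -0.06, 0, 0, 0], [0, 0, -0.07, 0, 0, 0], [0, 0, -0.08, 0, 0, 0], [0, 0, -0.09, 0, 0, 0], [0, 0, -0.1, 0, 0, 0], [0, 0, -0.11, 0, 0, 0], [0, 0, -0.12, 0, 0, 0]]])

```text
time: 11.6
tcp_pos: [482.0, -211.5, 62.7]
tcp_rot: [0.685, 1.458, -0.68]
force: [1.2, -1.1, 0.6]
gripper_width: 0.7
```

Run:
```python
from h import *
im,d=cams.read_camera('scene');crop(im,290,220,180,110,4.4,'pics/s9.png')
print(pose()[0],monitor.get_state()['force'],row((476,-204,63),-50.1))
```

```text
[ 481.72479752 -211.17201091   62.61567401] [ 1.48285521 -1.36039862  1.75444901] [-0.002, 0.001, -0.037, 0.0, 0.0, -0.002]
```

View pics/s9.png

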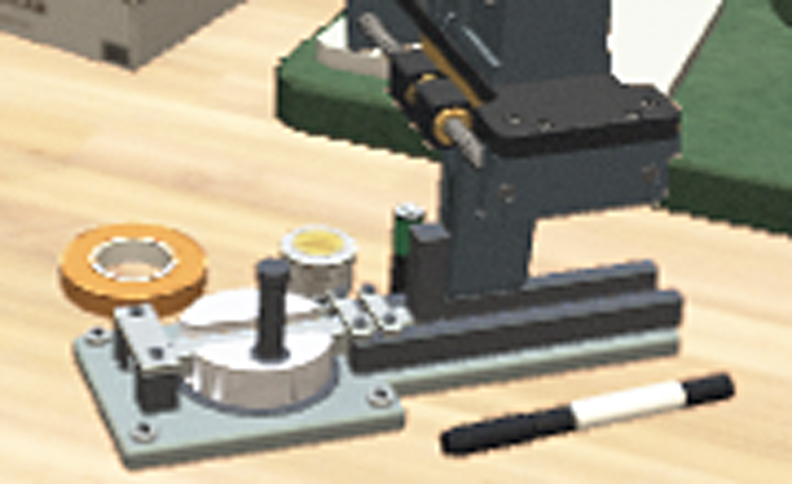

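Call:
jog_arm(plan=[[[0, 0, -0.004, 0, 0, 0], [0, 0, -0.008, 0, 0, 0], [0, 0, -0.012, 0, 0, 0], [0, 0, -0.016, 0, 0, 0], [0, 0, -0.02, 0, 0, 0], [0, 0, -0.024, 0, 0, 0]]])

```text
time: 12.25
tcp_pos: [477.8, -206.5, 62.6]
tcp_rot: [0.685, 1.459, -0.68]
force: [1.2, -1.2, 0.0]
gripper_width: 0.4
```

Run:
```python
from h import *
c=cams.get_calibration('scene')
im,d=cams.read_camera('scene');crop(im,340,240,80,70,8,'pics/s10.png')
print(pose()[0],monitor.get_state()['force'],row((476,-204,63),-50.1))
uv=np.array([(u,v) for v in range(250,310) for u in range(360,420)])
def lug(d,cx,cy):
    P=atdepth(c,uv,d[uv[:,1],uv[:,0]]);m=(np.hypot(P[:,0]-cx,P[:,1]-cy)<16)&(P[:,2]>64)&(P[:,2]<70);return P[m]
q=lug(d,462,-186);h=np.array([.641,-.767]);print(len(q),q.mean(0),((q[:,:2]-[418.5,-135])@h).min(),((q[:,:2]-[418.5,-135])@h).max())
```

```text
[ 477.6807132  -206.42136852   62.57322468] [ 1.13368345 -1.5221557   0.6497887 ] [-0.002, 0.001, -0.012, 0.0, 0.0, -0.002]
52 [ 461.45931702 -188.4989151    66.58771468] 59.4289178610053 76.4278364997783
```

View pics/s10.png

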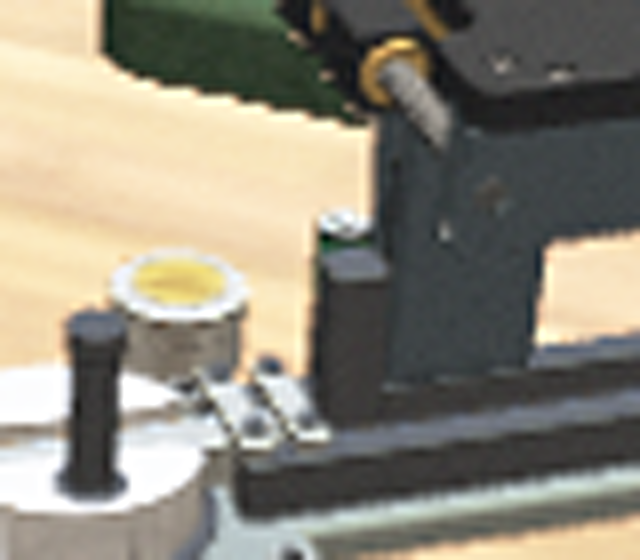

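Call:
jog_arm(plan=[[[0, 0, -0.004, 0, 0, 0], [0, 0, -0.008, 0, 0, 0]]])

```text
time: 12.5
tcp_pos: [476.3, -204.8, 62.6]
tcp_rot: [0.685, 1.459, -0.68]
force: [1.4, -0.9, 0.9]
gripper_width: 0.4
```

Call:
jog_arm(plan=[[[0, 0, -0.004, 0, 0, 0], [0, 0, -0.006, 0, 0, 0]]])

```text
time: 12.7
tcp_pos: [475.7, -203.9, 62.7]
tcp_rot: [0.684, 1.458, -0.68]
force: [3.8, -5.8, -2.2]
gripper_width: 0.5
```

Force rose from about 1.7 to 7 N at the expected home position. One small nudge will confirm it's the stop.

Call:
jog_arm(plan=[[[0, 0, -0.003, 0, 0, 0], [0, 0, -0.003, 0, 0, 0]]])

```text
time: 12.9
tcp_pos: [475.8, -203.8, 62.8]
tcp_rot: [0.684, 1.456, -0.68]
force: [3.2, -6.2, -2.9]
gripper_width: 0.1
```

Run:
```python
from h import *
print(pose()[0],monitor.get_state()['force'])
im,d=cams.read_camera('scene');crop(im,310,240,110,80,7,'pics/s11.png')
```

```text
[ 475.78431334 -203.8236512    62.84876982] [ 3.15207309 -6.2365414  -2.85815647]
```

View pics/s11.png

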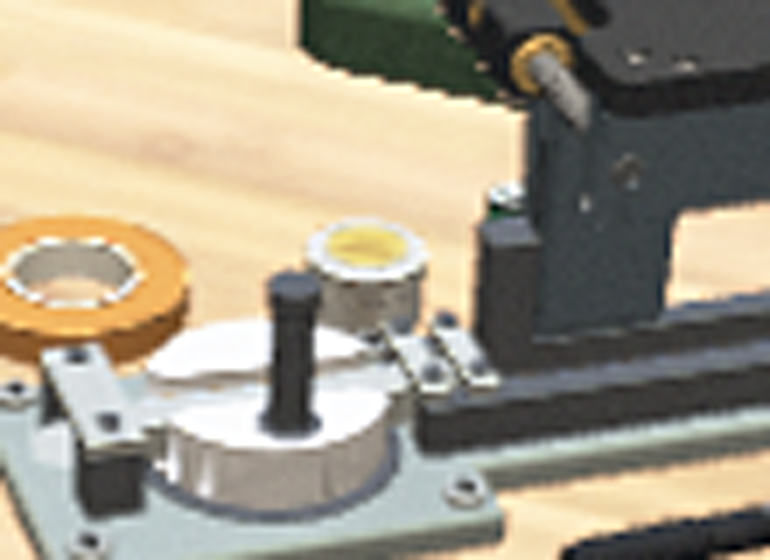

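The force holds at about 7 N with no further travel, and the lug is at fixture y of about 65. I'll withdraw and look from above.

Call:
jog_arm(plan=[[[0, 0, 0.03, 0, 0, 0], [0, 0, 0.12, 0, 0, 0], [-0.1, 0, 0.2, 0, 0, 0], [-0.3, 0, 0.2, 0, 0, 0], [-0.5, 0, 0.2, 0, 0, 0], [-0.7, 0, 0.2, 0, 0, 0], [-0.9, 0, 0.1, 0, 0, 0], [-0.9, 0, 0.1, 0, 0, 0], [-0.9, 0, 0.1, 0, 0, 0]]])

```text
time: 13.85
tcp_pos: [490.8, -223.0, 289.0]
tcp_rot: [0.683, 1.454, -0.68]
force: [-0.1, -0.4, -0.1]
gripper_width: 0.5
```

Run:
```python
from h import *
c=cams.get_calibration('wrist')
im,d=cams.read_camera('wrist');cv2.imwrite('pics/w12.png',im);crop(im,240,0,180,260,2.3,'pics/w12c.png')
uv=np.array([(u,v) for v in range(0,260) for u in range(240,400)])
P=atdepth(c,uv,d[uv[:,1],uv[:,0]])
h=np.array([.641,-.767])
for nm,x,y,lo,hi in(('lug',461,-186,63,72),('pin',402,-148,70,80),('cell0',509,-168.6,45,56),('cell1',523.5,-196.2,45,56)):
    m=(np.hypot(P[:,0]-x,P[:,1]-y)<16)&(P[:,2]>lo)&(P[:,2]<hi);r=cv2.minAreaRect(P[m][:,:2].astype(np.float32));print(nm,m.sum(),np.round(r[0],1),np.round(r[1],1),((np.array(r[0])-[418.5,-135])@h).round(1))
```

```text
lug 243 [ 459.8 -184.6] [13.3 13.1] 64.5
pin 245 [ 401.7 -147.6] [13.8 13.4] -1.1
cell0 174 [ 510.  -168.8] [12.8 13.4] 84.6
cell1 175 [ 524.3 -196. ] [13.4 13.6] 114.6
```

View pics/w12c.png

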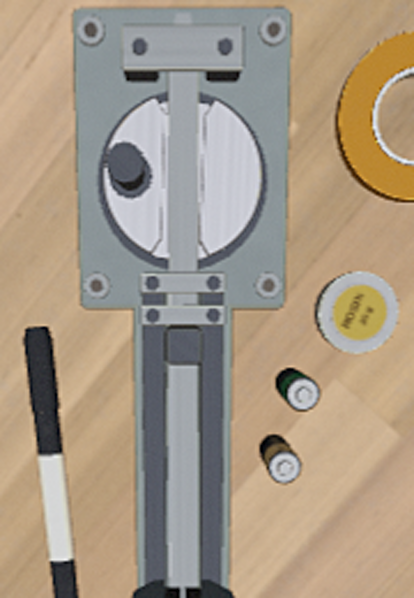

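From above, the bar runs through the slot and under the keeper, its nose shows beyond at crop (182,17), and the lug sits against the strap at (183,345). The neighbours are where they were.

Run:
```python
from plant import bot
print(bot.sign_off())
```

```text
the job is handed in; nothing more can be done
None
```

The fixture is locked and the job is handed in, after about 14 s of robot time. All pushing was done with the outside of the shut fingertips.

- **Disc:** I pushed the pin from about 1.75 rad round to about 3.12 rad. The slot was about 1.4° off the guide, within what the 16 mm slot allows the 12 mm bar.
- **Bar:** I pushed the lug about 98 mm. Where I read it, the force was at most about 2 N while sliding. It rose to about 7 N at the strap, and a further nudge moved nothing.
- **Last checks:** The final wrist picture shows the bar through the slot and keeper, with the lug against the strap at y = 64.5 mm (given: 65). The pin has not moved since it was set.
- **Bystanders:** The two cells measured within 1 mm of where they started. The tape, tin and marker looked unmoved in the last pictures. I did not look at the side cutter and dish again at the end, but the tool never went near them at working height.
- **Robot:** It was clear of everything, with about zero force, when I handed the job in.
- **One disagreement:** A scene-camera reading of the pin taken while the finger was against it gave a radius of 17.6 mm instead of 21. Finger points had got into it, so I used the wrist view taken afterwards instead.

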